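Show the bracket's hidden threaded boss to the overhead camera in an inspection mirror

ROBOT

A 6-joint arm with a two-finger parallel gripper is mounted at the origin on the work surface. World frame = base frame: x ahead of the robot, y to its left, z up, the work surface at z = 0. Lengths are in mm, angles in rad, forces in N, time in s.
With the tool pointing down it reaches from about 400 to 825 mm from the base axis. Payload 7 kg.
Tool frame: the origin (TCP) lies midway between the tips of the shut fingers; the grasp point (between the pads) lies ctrl.grip_depth behind it (ctrl.grip_depth is the distance from the TCP to the grasp point, in mm); x points along the fingers, y is the direction in which the jaws open and shut, and the axes are right-handed (so a half turn about x gives the same grasp; the last joint's range is limited). The gripper opens to 85 mm and grips with 20 to 120 N. Pads are 22 mm wide; open, the fingers measure 114 mm over their backs; the gripper's body (76 mm by 85 mm) begins 54 mm behind the grasp point. The pads swing forward as they close: fully open they stand 13 mm farther back than shut.
Start: joints at [-0.852, 0.359, 0.012, 0, -1.224, -0.288], TCP at [281.85, -613.315, 231.302] pointing down, gripper open.
Joint ranges: [-3.07, 3.07], [-1.43, 2.12], [-1.02, 1.25], [-3.03, 1.67], [-3.05, -0], [-3.03, 3.03]. Speed limits (rad/s): [2.39, 2.39, 3.01, 3.14, 3.14, 3.14].

INTERFACE

Orientations are given as a 3x3 rotation matrix whose columns are the frame's x, y, z axes.
In Python, from rig import ctrl, imaging gives the robot as it stands.
- The arm moves only by the tool move_arm, never from a script. Its argument "plan" is a list that holds one entry, the list of rows, each a list of 5 numbers: the shift along the tool's x, y, z as a fraction of full scale, then the turn about the tool's x as a fraction of full scale, then the opening, from -1 (shut) to 1 (fully open). A call has 1 to 10 rows; each row shifts and turns the commanded pose from where the row before left it, along the tool's axes as they then stand; what a row does not reach is not made up. Full scale, the value 1, is 60 mm for a shift and 6 degrees for a turn. A row lasts 1/8 s, in which the tool goes at most 62.5 mm and 10.7 degrees, less where a joint would pass 70% of its speed; a pose out of reach is approached as far as the arm can. A call with a number of a shift or a turn outside -1 to 1 is refused whole. A call with a gripper value outside its range is refused whole. The fingers move at their own pace and stop on an object; the grip force is fixed at half the most. Time passes only in rows, so rows that do not move let the fingers close. It gives the time, the measured TCP pose, the force and the opening at its end, in the units of the state.
- ctrl.sense(): the state, without advancing time (a new reading comes with each control period).
- imaging.capture(name): name is "side" or "top" or "wrist"; returns the picture (420x560x3 uint8, red, green, blue); there is no depth.
- imaging.camera_params(name): a dict with "K" (3x3 intrinsics, pixels), "pose" (4x4, takes a point from camera to world coordinates). Camera axes: x right, y down, z forward; pixel columns grow to the right and rows downward; lengths in mm; the calibration is good to about 2 mm. A picture is of the moment at which its call begins: read the wrist's pose just before it. camera_params takes no time and is no camera call; for the wrist camera it gives the pose at the moment of the call.
- ctrl.finish_job(): hands the job in, once; it reports no verdict.
The state is a dict: "time_s": time; "joint_pos": joint angles; "joint_velocities": joint speeds; "joint_torque": joint torques, N m; "position": TCP position; "orientation": TCP orientation; "force": force on the tool from outside, world axes, zero at the start; "wrist_torque": the same for the moment, N m; "gripper_width": opening from 0.0 (shut) to 1.0 (fully open).
Only numpy, scipy, OpenCV 4.12 (cv2) and the standard library are available. Lean on these libraries where they do the work, as an engineer would, in place of code of your own. Each camera call takes 0.05 s, during which the arm holds its last target. There are 200 camera calls.

TASK

Pick up the inspection mirror and hold it straight under the overhead camera's lens, level with the round threaded boss on the welded bracket, with the glass tilted 45 degrees and turned to the boss so that the camera, looking straight down, sees the boss in the middle of the mirror. Finish holding the mirror still at that angle in the gripper, resting on nothing; do not knock the bracket or the camera stand, and leave the other things on the table where they lie.

Things in the scene. Friction and masses are not known exactly. Their poses are not given: they have to be found in the camera images.
- mirror: Inspection mirror, loose, lying flat. Black bar handle 130 long (x), 18 wide (y), 22 high (z), then a thin steel stem rising slightly to the glass. Origin: centre of the handle's underside; +x along the handle to the glass, z up. Grip across the 18 mm near the handle's middle. The glass hinges about an axis along y at x = 170, z = 30. 0.11 to 0.18 kg, balanced within 35 mm of the middle.
- mirror_head (a joint): Angle (rad) by which the glass leans back: 0 = facing straight ahead along the handle (+x), 1.571 = facing z of the handle. Starts at 0.45 to 0.75. The hinge is stiff and keeps its angle while carried (gives only if the edge of the glass is pushed with about 3 N), so slope the handle, glass end higher, to bring the glass to 45 degrees.
- mirror_face (a point): Centre of the mirror glass, on its surface, 11 mm in front of the hinge axis. The head is a steel-framed plate 46 wide (y), 56 long (x), 4 thick. z axis: normal of the glass, pointing out of the reflecting side; y axis: across the plate, parallel to the handle's y.
- camera_stand: Fixed column stand with the overhead camera. Origin on the table straight below the centre of the lens; the camera looks straight down, so its line of sight is the vertical through the origin. The lens (black barrel, 44 mm diameter) ends 560 above the table. The column (30 mm thick, 746 high) stands at x = 270 on a foot 180 x 180, 16 high; a level arm at height 675 carries the camera (60 x 60 mm).
- bracket: Welded steel bracket, clamped fixed. Origin on the table under the upright plate's front face, mid-width; that face looks to -x. Plate 110 wide (y), 8 thick, top at 205. Foot 10 thick, x = -90 to 50. Two triangular gussets at y = -46 and 46 reach 75 out at the foot, tapering to the plate at height 115. Two toggle clamps, handles 165 high, behind it (x = 58 to 150).
- bracket_boss (a point): Centre of the outer face of the round threaded boss (30 mm diameter, dark 15 mm bore, standing 10 mm proud of the upright plate's front face). 160 above the table; the boss faces -x of the bracket. It is 80 to 140 mm, level, from the vertical below the lens.
- parts_dish: Bystander: round steel dish of nuts, 120 mm wide, 26 high; origin under its centre.
- angle_offcut: Bystander: piece of steel angle, 150 long (x), 40 wide, 40 high; origin under its centre.
- hammer: Bystander: hammer with a wooden handle, about 300 mm long (x), lying down; origin under its middle.
- wire_brush: Bystander: wire brush with a wooden back, 200 long (x), 28 wide, 36 high; origin under its middle.
- wrench: Bystander: small flat wrench, 130 long (x), lying near the camera stand; origin under its middle.
- spray_can: Bystander: upright plain metal spray can, 66 mm diameter, 190 high; origin under its centre.
- locking_pliers: Bystander: locking pliers with two orange handles, 220 long (x), 70 wide, 18 high; origin near the jaws.

How it is judged:
By the outcome, as a careful person would: the job done as asked, in the order asked, and still so for the second after the job is handed in, while the arm keeps its last pose, push and grip.
It also fails if it takes over 38 s, if anything falls off the work surface, if the arm or the gripper's body presses on something with over 40 N, if the wrist force passes 120 N, or if a joint passes its speed limit or range.

## Working session

There is one attempt and no reset: what is moved stays moved. The work goes in short steps, Python scripts to look and compute and a tool call to move; the robot and the scene stay as the last step left them, time stands still between calls to the robot, and variables do not carry over. Pictures are saved under pics/ and viewed, about 8 in all and at most 12, crops included, and the job is handed in when it is done.

Besides the shell and the picture viewer there is one more tool, called after "Request:" by a JSON object that holds its "op" and its "data". move_arm: Moves the arm, as the interface text tells. Shift numbers are shares of 60 mm and turn numbers shares of 6 degrees, none past 1 either way. Its arguments: {"type":"object","properties":{"plan":{"type":"array"}},"required":["plan"]}

```bash
ls; mkdir -p pics; python3 - <<'E'
from rig import ctrl, imaging
import cv2,numpy as np
s=ctrl.sense();print(s,ctrl.grip_depth)
for n in ("side","top","wrist"):
    p=imaging.camera_params(n);print(n,np.round(p["K"],1).tolist(),np.round(p["pose"],3).tolist())
    cv2.imwrite(f"pics/{n}0.png",imaging.capture(n)[:,:,::-1])
E
```

```text
pics
{'time_s': 0.0, 'joint_pos': array([-8.51868930e-01,  3.59389574e-01,  1.10488486e-02, -3.64884269e-04,
       -1.22409522e+00, -2.88082398e-01]), 'joint_velocities': array([ 0.00118793, -0.00128951,  0.0002523 ,  0.0007278 ,  0.00054189,
       -0.00061767]), 'joint_torque': array([ 3.28588656e-03, -5.83328319e+01,  2.93428034e+01,  6.93698421e+00,
       -6.03061213e-03, -2.84294214e-05]), 'position': array([ 281.6700341 , -612.88439117,  230.3549307 ]), 'orientation': array([[-8.21558226e-04, -4.17525128e-01,  9.08665006e-01],
       [ 1.45982135e-03,  9.08663843e-01,  4.17525914e-01],
       [-9.99998597e-01,  1.66951042e-03, -1.37008161e-04]]), 'force': array([ 0.2650716 , -1.15135265, -0.49124155]), 'wrist_torque': array([ 0.01189859, -0.00376145,  0.05629211]), 'gripper_width': 1.002553089022159} 18.700000000000003
side [[387.2, 0.0, 274.4], [0.0, 387.2, 205.6], [0.0, 0.0, 1.0]] [[-0.98, -0.08, 0.18, 303.384], [-0.195, 0.509, -0.838, 792.667], [-0.025, -0.857, -0.515, 649.481], [0.0, 0.0, 0.0, 1.0]]
top [[416.6, 0.0, 288.0], [0.0, 416.6, 203.4], [0.0, 0.0, 1.0]] [[-0.019, -0.999, 0.036, 453.0], [-1.0, 0.02, 0.016, -40.636], [-0.017, -0.035, -0.999, 1144.571], [0.0, 0.0, 0.0, 1.0]]
wrist [[289.1, 0.0, 276.0], [0.0, 289.1, 209.9], [0.0, 0.0, 1.0]] [[-0.418, 0.868, 0.267, 213.509], [0.908, 0.4, 0.123, -645.242], [-0.0, 0.294, -0.956, 373.349], [0.0, 0.0, 0.0, 1.0]]
```

View pics/top0.png

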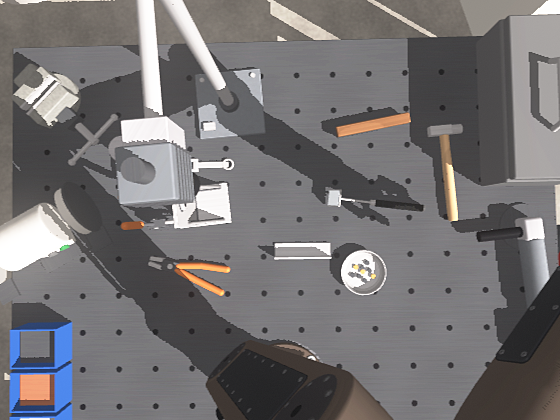

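View pics/side0.png

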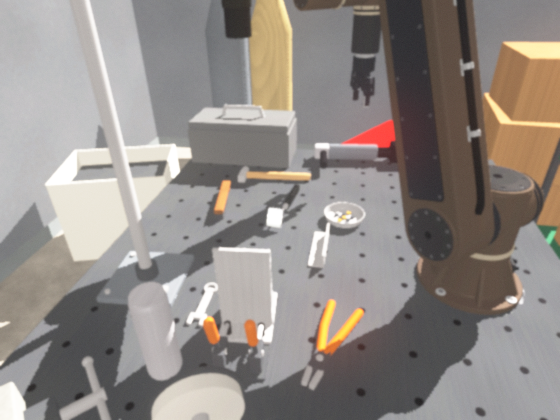

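Top view: the stand foot is at about (228,102), the camera head at (153,172) and the bracket foot at (205,203), with the clamps to its left, so the boss faces world -y. The mirror handle is at (395,204) and the glass at (334,198), pointing toward +y. The side view shows the back of the bracket plate at (245,285).

The tool can only turn about its own x, so I can't pitch it directly. I'll test in free air what an out-of-reach target does to the tilt.

Request:
{"op": "move_arm", "data": {"plan": [[[0, 1, 0, 0, 1], [0, 1, 0, 0, 1], [0, 1, 0, 0, 1], [0, 1, 0, 0, 1], [0, 0.6, 0, 0, 1], [0, 0.6, 0, 0, 1], [0, 0.6, 0, 0, 1]]]}}

```text
time_s: 1.02
position: [135.7, -296.1, 231.2]
orientation: [[0.0, -0.417, 0.909], [0.0, 0.909, 0.417], [-1.0, -0.0, 0.0]]
force: [1.1, 1.5, 0.9]
gripper_width: 0.998
```

```bash
cat > h.py <<'E'
from rig import ctrl, imaging
import cv2,numpy as np
np.set_printoptions(precision=3,suppress=True)
def ray(n,uv,P=None):
    P=P or imaging.camera_params(n); M=np.array(P["pose"]); d=np.linalg.solve(np.array(P["K"]),[uv[0],uv[1],1.])
    return M[:3,3],M[:3,:3]@d
def onz(n,uv,z,P=None):
    o,d=ray(n,uv,P); return o+d*(z-o[2])/d[2]
def proj(n,X,P=None):
    P=P or imaging.camera_params(n); M=np.array(P["pose"]); c=M[:3,:3].T@(np.array(X,float)-M[:3,3]); q=np.array(P["K"])@c; return q[:2]/q[2]
def meet(rays):
    A=np.zeros((3,3));b=np.zeros(3)
    for o,d in rays:
        d=d/np.linalg.norm(d);Q=np.eye(3)-np.outer(d,d);A+=Q;b+=Q@o
    x=np.linalg.solve(A,b); return x,[float(np.linalg.norm((np.eye(3)-np.outer(d,d)/(d@d))@(x-o))) for o,d in rays]
def st():
    s=ctrl.sense(); print(round(s["time_s"],2),"q",s["joint_pos"],"p",s["position"],"w",round(s["gripper_width"],3),"F",s["force"],"\nR",s["orientation"].tolist() if 0 else s["orientation"]); return s
E
python3 -c "
from h import *
st()
for u in [(228,102),(232,205),(230,222)]: print(onz('top',u,10))
print('head',onz('top',(153,172),700),'mir',onz('top',(375,203),20),onz('top',(423,208),20),onz('top',(334,198),30))"
```

```text
1.02 q [-0.512 -0.282 -0.662 -0.    -1.19  -0.629] p [ 135.712 -296.113  231.162] w 0.998 F [1.076 1.486 0.88 ] 
R [[ 0.    -0.417  0.909]
 [ 0.     0.909  0.417]
 [-1.    -0.     0.   ]]
[776.267 137.942  10.   ]
[492.074 130.963  10.   ]
[445.793 137.096  10.   ]
head [505.531 111.349 700.   ] mir [ 489.543 -256.449   20.   ] [ 473.579 -384.544   20.   ] [ 504.744 -145.656   30.   ]
```

Request:
{"op": "move_arm", "data": {"plan": [[[0, 0.7, 0, 0, 1], [0, 0.7, 0, 0, 1], [0, 0.7, 0, 0, 1], [0, 0.7, 0, 0, 1]]]}}

```text
time_s: 1.52
position: [86.9, -177.0, 236.2]
orientation: [[0.002, -0.415, 0.91], [0.004, 0.91, 0.415], [-1.0, 0.003, 0.004]]
force: [-0.3, 2.1, 0.8]
gripper_width: 1.002
```

```bash
python3 -c "
from h import *
st()"
```

```text
1.52 q [ 0.193 -0.756 -0.813 -0.004 -1.511 -1.335] p [  86.886 -177.021  236.224] w 1.002 F [-0.288  2.055  0.835] 
R [[ 0.002 -0.415  0.91 ]
 [ 0.004  0.91   0.415]
 [-1.     0.003  0.004]]
```

Request:
{"op": "move_arm", "data": {"plan": [[[0, -1, 0, 0, 1], [0, -1, 0, 0, 1], [0, -1, 0, 0, 1], [0, -1, 0, 0, 1], [0, -1, 0, 0, 1], [0, -1, 0, 0, 1], [0, -1, 0, 0, 1], [0, -1, 0, 0, 1], [0, -1, 0, 0, 1], [0, -1, 0, 0, 1]]]}}

```text
time_s: 2.78
position: [320.9, -661.8, 241.1]
orientation: [[-0.0, -0.417, 0.909], [0.004, 0.909, 0.417], [-1.0, 0.004, 0.002]]
force: [0.6, 0.2, 0.8]
gripper_width: 1.0
```

Request:
{"op": "move_arm", "data": {"plan": [[[0, -1, 0, 0, 1], [0, -1, 0, 0, 1], [0, -1, 0, 0, 1], [0, -1, 0, 0, 1]]]}}

```text
time_s: 3.28
position: [415.9, -867.1, 240.9]
orientation: [[-0.0, -0.417, 0.909], [0.004, 0.909, 0.417], [-1.0, 0.004, 0.002]]
force: [1.2, -2.0, 1.9]
gripper_width: 1.003
```

```bash
python3 -c "
from h import *
st()"
```

```text
3.27 q [-0.924  0.935  1.061 -0.002 -1.701 -0.217] p [ 415.871 -867.088  240.919] w 1.003 F [ 1.198 -1.968  1.892] 
R [[-0.    -0.417  0.909]
 [ 0.004  0.909  0.417]
 [-1.     0.004  0.002]]
```

Request:
{"op": "move_arm", "data": {"plan": [[[0, -1, 0, 0, 1], [0, -1, 0, 0, 1], [0, -1, 0, 0, 1]]]}}

```text
time_s: 3.65
position: [446.8, -938.3, 201.8]
orientation: [[0.034, -0.415, 0.909], [-0.094, 0.904, 0.417], [-0.995, -0.099, -0.008]]
force: [0.3, 0.6, 1.3]
gripper_width: 1.0
```

```bash
python3 -c "
from h import *
st()"
```

```text
3.65 q [-0.93   1.072  1.249  0.029 -1.652 -0.207] p [ 446.838 -938.339  201.821] w 1.0 F [0.299 0.627 1.326] 
R [[ 0.034 -0.415  0.909]
 [-0.094  0.904  0.417]
 [-0.995 -0.099 -0.008]]
```

Request:
{"op": "move_arm", "data": {"plan": [[[-0.15, 1, 0, 0, 1], [-0.15, 1, 0, 0, 1], [-0.15, 1, 0, 0, 1], [-0.15, 1, 0, 0, 1], [-0.15, 1, 0, 0, 1], [-0.15, 1, 0, 0, 1], [-0.07, 0.61, 0.68, 0, 1], [-0.07, 0.61, 0.68, 0, 1], [-0.07, 0.61, 0.68, 0, 1], [-0.07, 0.61, 0.68, 0, 1]]]}}

```text
time_s: 4.9
position: [399.6, -436.5, 224.9]
orientation: [[0.036, -0.415, 0.909], [-0.097, 0.904, 0.416], [-0.995, -0.103, -0.007]]
force: [0.7, 0.4, -0.9]
gripper_width: 0.997
```

Request:
{"op": "move_arm", "data": {"plan": [[[0, 0.61, 0.68, 0, 1], [0, 0.61, 0.68, 0, 1], [0, 0.61, 0.68, 0, 1], [0, 0, 0, -1, 1], [0, 0, 0, -1, 1], [0, 0, 0, -1, 1], [0, 0, 0, -1, 1], [0, 0, 0, -1, 1], [0, 0, 0, -1, 1], [0, 0, 0, -1, 1]]]}}

```text
time_s: 6.15
position: [464.8, -287.9, 212.5]
orientation: [[0.036, -0.918, 0.395], [-0.097, 0.39, 0.916], [-0.995, -0.071, -0.075]]
force: [0.0, 0.5, 0.2]
gripper_width: 0.998
```

```bash
python3 -c "
from h import *
st()
P=imaging.camera_params('wrist'); print(np.array(P['pose']))
cv2.imwrite('pics/w1.png',imaging.capture('wrist')[:,:,::-1]); np.save('w1.npy',np.array(P['pose']))"
```

```text
6.15 q [-0.131  0.113 -0.407  0.108 -1.004 -0.329] p [ 464.794 -287.934  212.487] w 0.998 F [0.01  0.502 0.208] 
R [[ 0.036 -0.918  0.395]
 [-0.097  0.39   0.916]
 [-0.995 -0.071 -0.075]]
[[  -0.918    0.366    0.151  429.964]
 [   0.389    0.904    0.176 -343.606]
 [  -0.072    0.22    -0.973  360.202]
 [   0.       0.       0.       1.   ]]
```

View pics/w1.png

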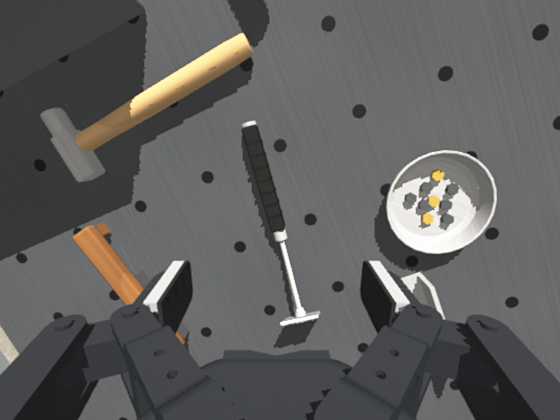

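Wrist view: the mirror handle runs from (250,125) to (279,235), and the glass is at (299,318), nearly edge-on. I'll zoom in and measure the handle and the glass.

```bash
python3 - <<'E'
from h import *
im=cv2.imread('pics/w1.png')
c=cv2.resize(im[290:345,262:337],None,fx=10,fy=10,interpolation=cv2.INTER_CUBIC)
cv2.imwrite('pics/w1c.png',c)
P={'K':imaging.camera_params('wrist')['K'],'pose':np.load('w1.npy')}
for uv in [(250,125),(279,235)]: print(uv,onz('w',uv,22,P),onz('top',(0,0),0)[0]*0)
print('hinge~',onz('w',(300,316),30,P))
print('can base side',onz('side',(160,375),0),'disc side',ray('side',(200,390)),'disc top',ray('top',(75,208)), meet([ray('side',(200,400)),ray('top',(75,208))]))
E
```

```text
(250, 125) [ 471.262 -384.593   22.   ] 0.0
(279, 235) [ 491.277 -252.146   22.   ] 0.0
hinge~ [ 506.765 -145.169   30.   ]
can base side [623.322 382.035   0.   ] disc side (array([303.384, 792.667, 649.481]), array([ 0.33 , -0.558, -0.918])) disc top (array([ 453.   ,  -40.636, 1144.571]), array([ 0.034,  0.528, -0.991])) (array([485.353, 495.424, 136.054]), [2.7196980329215443, 2.719698032921543])
```

View pics/w1c.png

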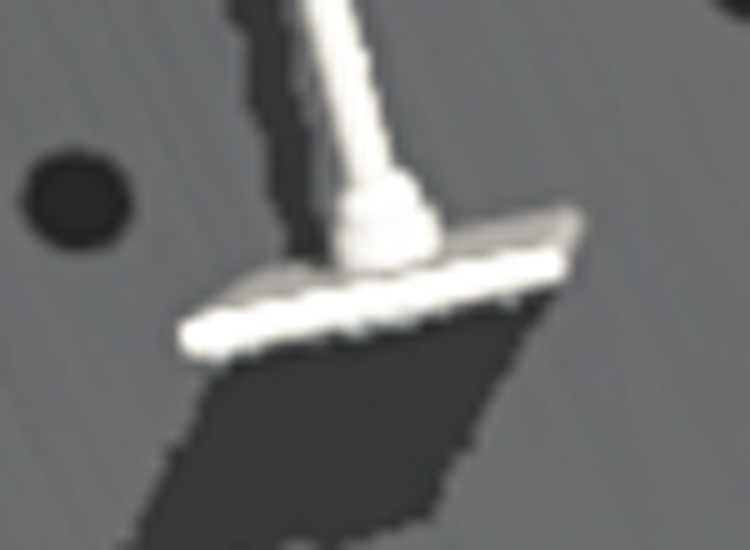

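```bash
python3 - <<'E'
from h import *
P={'K':imaging.camera_params('wrist')['K'],'pose':np.load('w1.npy')}
a=np.radians(81.6); m=np.array([np.cos(a),np.sin(a),0]); y=np.array([-m[1],m[0],0]); z=np.array([0,0,1.])
H=onz('w',(300,316),30,P)
for th in np.arange(.35,.8,.05):
    n=np.cos(th)*m+np.sin(th)*z; u=-np.sin(th)*m+np.cos(th)*z
    f=lambda d,s,l: proj('w',H+d*n+s*28*u+l*23*y,P)
    print(round(th,2),'botR-topR',f(7,-1,1)-f(7,1,1),'botL-topL',f(7,-1,-1)-f(7,1,-1),f(7,1,1),f(7,-1,1),'front topR',f(11,1,1), f(7,1,-1))
E
```

```text
0.35 botR-topR [  0.34  -11.162] botL-topL [  5.63  -11.977] [318.894 324.306] [319.234 313.144] front topR [319.697 327.837] [280.641 331.35 ]
0.4 botR-topR [ 0.863 -8.878] botL-topL [ 6.107 -9.721] [318.609 323.137] [319.472 314.259] front topR [319.41  326.711] [280.35  330.203]
0.45 botR-topR [ 1.385 -6.566] botL-topL [ 6.569 -7.435] [318.322 321.94 ] [319.707 315.374] front topR [319.118 325.545] [280.064 329.026]
0.5 botR-topR [ 1.905 -4.231] botL-topL [ 7.016 -5.124] [318.034 320.717] [319.938 316.487] front topR [318.822 324.343] [279.786 327.823]
0.55 botR-topR [ 2.421 -1.879] botL-topL [ 7.446 -2.795] [317.745 319.473] [320.166 317.594] front topR [318.523 323.108] [279.515 326.598]
0.6 botR-topR [2.932 0.483] botL-topL [ 7.858 -0.453] [317.456 318.212] [320.388 318.695] front topR [318.222 321.844] [279.252 325.353]
0.65 botR-topR [3.437 2.849] botL-topL [8.25  1.896] [317.169 316.938] [320.605 319.786] front topR [317.92  320.555] [278.998 324.094]
0.7 botR-topR [3.934 5.212] botL-topL [8.622 4.244] [316.883 315.653] [320.817 320.866] front topR [317.618 319.246] [278.754 322.825]
0.75 botR-topR [4.421 7.567] botL-topL [8.973 6.586] [316.601 314.364] [321.023 321.931] front topR [317.317 317.92 ] [278.521 321.548]
```

The back of the plate shows at about (320,311) and its top edge at (318.5,315), so the head angle is about 0.50 rad. The handle therefore has to slope about 0.285 rad. The handle centre is about (481.5,-317) with a heading of 81.6°, and its length (134 mm) and hinge distance (242 mm) are close to the given sizes. Next I approach the handle.

Request:
{"op": "move_arm", "data": {"plan": [[[0.69, 0, 0, -0.81, 1], [0.69, 0, 0, -0.81, 1], [0.69, 0, 0, -0.81, 1], [0, -0.19, -0.15, 0, 1], [0, 0, 0, 0, 1]]]}}

```text
time_s: 6.82
position: [481.3, -311.7, 92.0]
orientation: [[0.038, -0.987, 0.157], [-0.098, 0.152, 0.983], [-0.994, -0.052, -0.091]]
force: [-0.4, -0.8, 0.1]
gripper_width: 1.004
```

```bash
python3 - <<'E'
from h import *
s=st()
P=imaging.camera_params('wrist'); im=imaging.capture('wrist')[:,:,::-1].copy()
G=s['position']-0*s['orientation'][:,0]
x=s['orientation'][:,0]
X=s['position']+x*(4-s['position'][2])/x[2]
print('tip landing',X)
for q,c in [(X+[0,0,18],(0,0,255))]: cv2.circle(im,tuple(int(v) for v in proj('w',q,P)),4,c,1)
cv2.imwrite('pics/w2.png',im); 
g=im.max(axis=2); mask=((g<50)*255).astype(np.uint8)
# bracket & stand rays for later
E
```

```text
6.83 q [-0.174  0.279 -0.519  0.136 -0.723 -0.081] p [ 481.327 -311.653   91.993] w 1.004 F [-0.429 -0.828  0.14 ] 
R [[ 0.038 -0.987  0.157]
 [-0.098  0.152  0.983]
 [-0.994 -0.052 -0.091]]
tip landing [ 484.668 -320.303    4.   ]
```

View pics/w2.png

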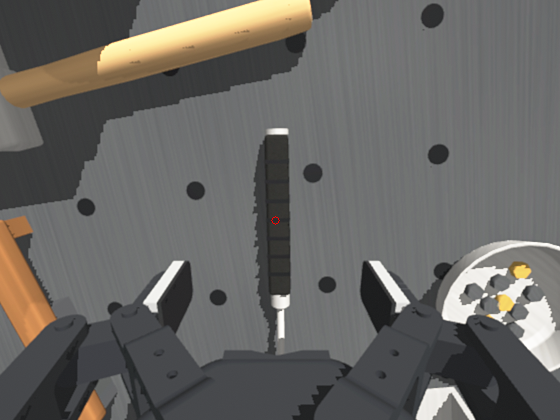

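The handle runs from (277,130) to (280,295) and my aim mark is at (275,220), so I'm about 2 mm off across the handle and both finger paths are free. I'll go down and close.

Request:
{"op": "move_arm", "data": {"plan": [[[0.7, 0.04, 0, 0, 1], [0.7, 0, 0, 0, 1], [0.06, 0, 0, 0, 1], [0, 0, 0, 0, -1], [0, 0, 0, 0, -1], [0, 0, 0, 0, -1], [0, 0, 0, 0, -1], [0, 0, 0, 0, -1]]]}}

```text
time_s: 7.88
position: [480.9, -318.8, 4.7]
orientation: [[0.038, -0.987, 0.154], [-0.097, 0.15, 0.984], [-0.995, -0.052, -0.091]]
force: [-1.5, 3.0, 10.4]
gripper_width: 0.192
```

```bash
python3 - <<'E'
from h import *
s=st()
# bracket and stand from the top/wide views
im=imaging.capture('top')[:,:,::-1]; cv2.imwrite('pics/top2.png',im)
cv2.imwrite('pics/top2c.png',cv2.resize(im[85:245,90:290],None,fx=4,fy=4,interpolation=cv2.INTER_CUBIC)[:600])
E
```

```text
7.88 q [-0.191  0.406 -0.609  0.183 -0.507 -0.12 ] p [ 480.864 -318.784    4.665] w 0.192 F [-1.5    2.954 10.384] 
R [[ 0.038 -0.987  0.154]
 [-0.097  0.15   0.984]
 [-0.995 -0.052 -0.091]]
```

View pics/top2c.png

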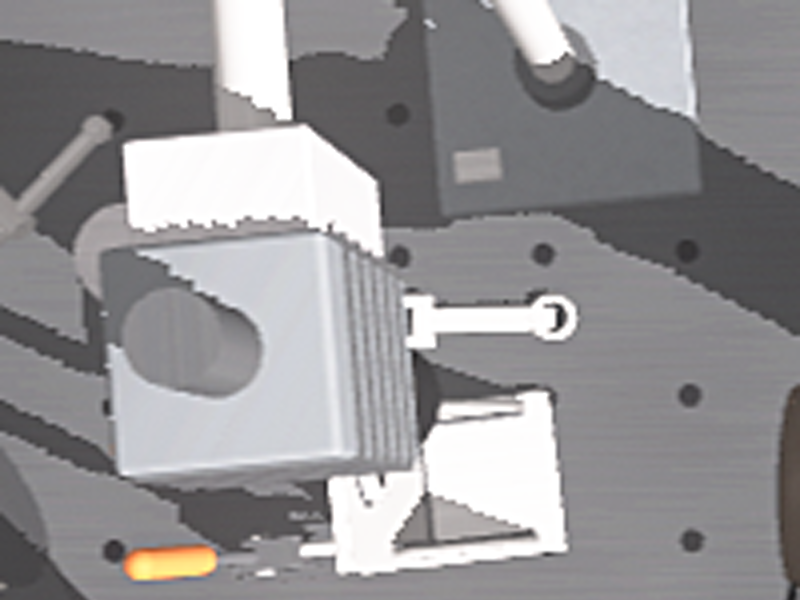

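The grip holds: opening 0.192, about 16 mm. In the crop, the bracket foot's front edge runs from (548,392) to (566,550) and the stand foot's front edge from (442,213) to (700,190). The column base is at (555,65).

```bash
python3 - <<'E'
from h import *
c=lambda u,v:(90+u/4,85+v/4)
a,b=onz('top',c(549,391),10),onz('top',c(567,551),10)
e=(b-a)/np.linalg.norm(b-a); print('foot edge',a,b,'len',np.linalg.norm(b-a))
bx=np.array([-e[1],e[0],0]); 
if bx[1]<0: bx=-bx
print('bracket +x',bx,'heading',np.degrees(np.arctan2(bx[1],bx[0])))
O=(a+b)/2+90*bx; O[2]=0; boss=O-10*bx+[0,0,160]; print('origin',O,'boss',boss)
L,R=onz('side',(217,249),205),onz('side',(271,249),205); print('plate back top (side)',L,R,np.linalg.norm(L-R),'mid',(L+R)/2,'expected',O+8*bx)
f1,f2,f3=onz('top',c(442,214),16),onz('top',c(701,190),16),onz('top',c(428,0),16)
print('stand foot front',f1,f2,np.linalg.norm(f1-f2))
g=(f2-f1)/np.linalg.norm(f2-f1); sx=np.array([-g[1],g[0],0]); 
if sx[0]<0: sx=-sx
col=(f1+f2)/2+90*sx; print('col via foot',col,'via base px',onz('top',c(553,72),20),'sx',sx)
print('lens via foot',col-270*sx, 'side lens bottom',onz('side',(238,37),560))
D=boss-(col-270*sx);print('lens->boss',D,np.hypot(D[0],D[1]),np.degrees(np.arctan2(D[1],D[0])))
E
python3 -c "
import cv2
im=cv2.imread('pics/side0.png'); a=cv2.resize(im[0:60,205:270],None,fx=6,fy=6,interpolation=2); b=cv2.resize(im[235:340,195:290],None,fx=4,fy=4,interpolation=2)
import numpy as np
h=max(a.shape[0],b.shape[0]); o=np.zeros((h,a.shape[1]+b.shape[1],3),'uint8'); o[:a.shape[0],:a.shape[1]]=a;o[:b.shape[0],a.shape[1]:]=b; print(o.shape,a.shape); cv2.imwrite('pics/sidec.png',o)"
```

```text
foot edge [553.254 143.121  10.   ] [443.659 132.341  10.   ] len 110.1241473688362
bracket +x [-0.098  0.995 -0.   ] heading 95.61751088930744
origin [489.647 227.298   0.   ] boss [490.625 217.347 160.   ]
plate back top (side) [534.946 241.916 205.   ] [434.094 225.201 205.   ] 102.22820283751905 mid [484.52  233.558 205.   ] expected [488.863 235.26    0.   ]
stand foot front [675.573 213.822  16.   ] [688.089  36.241  16.   ] 178.0213245125172
col via foot [771.608 131.359  16.   ] via base px [770.645 135.722  20.   ] sx [0.998 0.07  0.   ]
lens via foot [502.277 112.377  16.   ] side lens bottom [500.632 123.003 560.   ]
lens->boss [-11.651 104.97  144.   ] 105.61426144895393 96.33359724989589
(420, 770, 3) (360, 390, 3)
```

View pics/sidec.png

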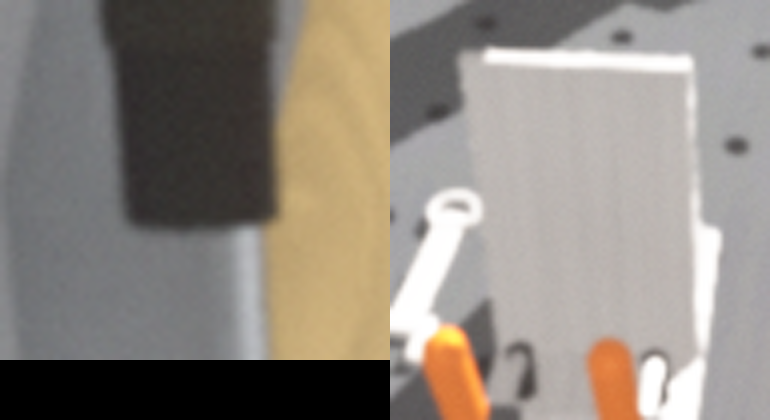

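Two independent estimates agree: boss at about (491,217,160) and lens axis at about (501.5,112). They are 106 mm apart, within the stated 80–140 mm, and the heading from lens to boss is 96°. I'll lift and carry the mirror inward, away from the stand.

Request:
{"op": "move_arm", "data": {"plan": [[[-0.4, 0, 0, 0, -1], [-0.9, 0, 0, 0, -1], [-1, 0, 0, 0, -1], [-1, 0, 0, 0, -1], [-1, 0, 0, 0, -1], [-0.4, 0.64, 0.5, 0, -1], [-0.4, 0.64, 0.5, 0, -1], [-0.4, 0.64, 0.5, 0, -1], [-0.4, 0.64, 0.5, 0, -1], [-0.4, 0.64, 0.5, 0, -1]]]}}

```text
time_s: 9.18
position: [298.2, -105.5, 356.5]
orientation: [[0.036, -0.987, 0.156], [-0.096, 0.152, 0.984], [-0.995, -0.051, -0.089]]
force: [0.0, 2.9, -0.5]
gripper_width: 0.193
```

```bash
python3 - <<'E'
from h import *
s=st(); R=s['orientation']; p=s['position']
print('force z (weight?)',s['force'])
for t in [(300,0,450),(200,350,520),(113,740,561)]:
    print(t,(R.T@(np.array(t)-p))/60)
    p=np.array(t)
E
```

```text
9.18 q [ 0.469 -0.412 -0.503  0.103 -1.492 -0.633] p [ 298.241 -105.506  356.474] w 0.193 F [ 0.018  2.901 -0.485] 
R [[ 0.036 -0.987  0.156]
 [-0.096  0.152  0.984]
 [-0.995 -0.051 -0.089]]
force z (weight?) [ 0.018  2.901 -0.485]
(300, 0, 450) [-1.719  0.159  1.595]
(200, 350, 520) [-1.782  2.473  5.374]
(113, 740, 561) [-1.357  2.385  6.106]
```

Request:
{"op": "move_arm", "data": {"plan": [[[-0.57, 0.05, 0.53, 0, -1], [-0.57, 0.05, 0.53, 0, -1], [-0.57, 0.05, 0.53, 0, -1], [-0.25, 0.35, 0.77, 0, -1], [-0.25, 0.35, 0.77, 0, -1], [-0.25, 0.35, 0.77, 0, -1], [-0.25, 0.35, 0.77, 0, -1], [-0.25, 0.35, 0.77, 0, -1], [-0.25, 0.35, 0.77, 0, -1], [-0.25, 0.35, 0.77, 0, -1]]]}}

```text
time_s: 10.42
position: [202.1, 351.0, 517.3]
orientation: [[0.036, -0.988, 0.153], [-0.096, 0.149, 0.984], [-0.995, -0.05, -0.09]]
force: [1.4, -0.3, -1.2]
gripper_width: 0.195
```

```bash
python3 - <<'E'
from h import *
s=st(); R=s['orientation']; p=s['position']
for t in [(113,740,561)]: print(t,(R.T@(np.array(t)-p))/60)
E
```

```text
10.43 q [ 1.578 -0.115  0.07   0.037 -1.852 -1.722] p [202.111 350.982 517.329] w 0.195 F [ 1.379 -0.341 -1.248] 
R [[ 0.036 -0.988  0.153]
 [-0.096  0.149  0.984]
 [-0.995 -0.05  -0.09 ]]
(113, 740, 561) [-1.401  2.399  6.087]
```

Request:
{"op": "move_arm", "data": {"plan": [[[-0.17, 0.3, 0.76, 0, -1], [-0.17, 0.3, 0.76, 0, -1], [-0.17, 0.3, 0.76, 0, -1], [-0.17, 0.3, 0.76, 0, -1], [-0.17, 0.3, 0.76, 0, -1], [-0.17, 0.3, 0.76, 0, -1], [-0.17, 0.3, 0.76, 0, -1], [-0.17, 0.3, 0.76, 0, -1]]]}}

```text
time_s: 11.42
position: [115.2, 733.2, 558.4]
orientation: [[0.036, -0.987, 0.154], [-0.097, 0.15, 0.984], [-0.995, -0.05, -0.09]]
force: [-0.6, 2.8, 0.7]
gripper_width: 0.191
```

```bash
python3 - <<'E'
from h import *
s=st(); R=s['orientation']; p=s['position']
d=np.array([-.1045,.9945,0]); print('outward step 60 in tool',R.T@d, 'tilt along d',d@R[:,0])
E
```

```text
11.43 q [ 1.689  0.645  1.202  0.031 -2.228 -1.824] p [115.225 733.169 558.396] w 0.191 F [-0.607  2.804  0.687] 
R [[ 0.036 -0.987  0.154]
 [-0.097  0.15   0.984]
 [-0.995 -0.05  -0.09 ]]
outward step 60 in tool [-0.1    0.252  0.962] tilt along d -0.10014828971413534
```

Request:
{"op": "move_arm", "data": {"plan": [[[-0.4, 0.24, 0.9, 0, -1], [-0.4, 0.24, 0.9, 0, -1], [-0.4, 0.24, 0.9, 0, -1]]]}}

```text
time_s: 11.8
position: [85.5, 807.3, 527.4]
orientation: [[0.066, -0.987, 0.149], [-0.002, 0.149, 0.989], [-0.998, -0.065, 0.007]]
force: [0.5, -0.2, -0.3]
gripper_width: 0.193
```

```bash
python3 - <<'E'
from h import *
s=st(); R=s['orientation']; p=s['position']
d=np.array([-.1045,.9945,0]); print('outward in tool',R.T@d, 'tilt along d',d@R[:,0])
E
```

```text
11.8 q [ 1.734  0.717  1.25   0.075 -2.115 -1.845] p [ 85.534 807.313 527.397] w 0.193 F [ 0.475 -0.182 -0.283] 
R [[ 0.066 -0.987  0.149]
 [-0.002  0.149  0.989]
 [-0.998 -0.065  0.007]]
outward in tool [-0.009  0.251  0.968] tilt along d -0.009214297712837214
```

Request:
{"op": "move_arm", "data": {"plan": [[[-0.4, 0.5, 0.8, 0, -1], [-0.4, 0.5, 0.8, 0, -1], [-0.4, 0.5, 0.8, 0, -1]]]}}

```text
time_s: 12.18
position: [11.4, 862.4, 516.9]
orientation: [[0.086, -0.986, 0.141], [0.105, 0.149, 0.983], [-0.991, -0.069, 0.116]]
force: [0.1, -0.0, -1.6]
gripper_width: 0.192
```

```bash
python3 - <<'E'
from h import *
s=st(); R=s['orientation']; p=s['position']
d=np.array([-.1045,.9945,0]); print('outward in tool',R.T@d, 'tilt along d',d@R[:,0])
E
```

```text
12.18 q [ 1.829  0.743  1.25   0.12  -1.995 -1.921] p [ 11.431 862.433 516.902] w 0.192 F [ 0.127 -0.027 -1.638] 
R [[ 0.086 -0.986  0.141]
 [ 0.105  0.149  0.983]
 [-0.991 -0.069  0.116]]
outward in tool [0.095 0.251 0.963] tilt along d 0.09505015681350039
```

Request:
{"op": "move_arm", "data": {"plan": [[[-0.4, 0.6, 0.75, 0, -1], [-0.4, 0.6, 0.75, 0, -1], [-0.4, 0.6, 0.75, 0, -1]]]}}

```text
time_s: 12.55
position: [-75.1, 903.5, 520.6]
orientation: [[0.095, -0.987, 0.13], [0.219, 0.148, 0.964], [-0.971, -0.063, 0.23]]
force: [-0.6, -0.0, -1.3]
gripper_width: 0.195
```

```bash
cat > goal.py <<'E'
from h import *
# grasp: tool pose at grasp and mirror frame then
Rg=np.array([[.038,-.987,.154],[-.097,.15,.984],[-.995,-.052,-.091]]); Rg,_=np.linalg.qr(Rg)[0],0
Rg=Rg*np.sign(np.diag(Rg.T@np.array([[.038,-.987,.154],[-.097,.15,.984],[-.995,-.052,-.091]])))
pg=np.array([480.9,-318.8,4.7]); th=.50
ym=Rg[:,1]; xm=np.cross(ym,[0,0,1.]); xm/=np.linalg.norm(xm); zm=np.cross(xm,ym)
n=np.cos(th)*xm+np.sin(th)*zm
H=np.array([506.8,-145.2,30]); F=H+11*n
nt=Rg.T@n; Ft=Rg.T@(F-pg); zt=Rg.T@zm; xt=Rg.T@xm
d=np.array([-.1045,.9945,0]); ns=(d+[0,0,1])/np.sqrt(2); Fs=np.array([501.5,112.3,160])
def report():
    s=st(); R=s['orientation']; p=s['position']; nn=R@nt
    print('n',nn,'elev',np.degrees(np.arcsin(nn[2])),'az',np.degrees(np.arctan2(nn[1],nn[0])),'face',p+R@Ft,'slope',np.degrees(np.arcsin((R@xt)[2])))
    print('need n.x',nt[0],'have',ns@R[:,0]); return R,p
E
python3 -c "
from goal import *
report()"
```

```text
12.55 q [ 1.934  0.76   1.25   0.176 -1.883 -2.007] p [-75.078 903.545 520.632] w 0.195 F [-0.617 -0.032 -1.279] 
R [[ 0.095 -0.987  0.13 ]
 [ 0.219  0.148  0.964]
 [-0.971 -0.063  0.23 ]]
n [0.055 0.679 0.732] elev 47.04016183262706 az 85.35202452070632 face [ -55.093 1068.288  608.294] slope 18.476570403998714
need n.x -0.5565885281791331 have -0.5395630896737097
```

```bash
cat >> goal.py <<'E'
def spun(R,a):
    return R@cv2.Rodrigues(np.array([np.radians(a),0,0]))[0]
def bestspin(R):
    c=np.arange(-40,40,.1); az=[np.degrees(np.arctan2(*(spun(R,a)@nt)[[1,0]])) for a in c]
    i=np.argmin(np.abs(np.array(az)-96.0)); return c[i]
E
python3 - <<'E'
from goal import *
R,p=report(); a=bestspin(R); R2=spun(R,a); n=R2@nt
print('spin',a,'then elev',np.degrees(np.arcsin(n[2])),'y_m',R2[:,1],'zm',R2@zt)
pf=Fs-R2@Ft; print('final tcp',pf)
for t in [(200,350,520),(300,0,450),tuple(pf-130*d)]:
    v=(R2.T@(np.array(t)-p))/60; print(np.round(t),v,np.linalg.norm(v)); p=np.array(t)
E
```

```text
12.55 q [ 1.934  0.76   1.25   0.176 -1.883 -2.007] p [-75.078 903.545 520.632] w 0.195 F [-0.617 -0.032 -1.279] 
R [[ 0.095 -0.987  0.13 ]
 [ 0.219  0.148  0.964]
 [-0.971 -0.063  0.23 ]]
n [0.055 0.679 0.732] elev 47.04016183262706 az 85.35202452070632 face [ -55.093 1068.288  608.294] slope 18.476570403998714
need n.x -0.5565885281791331 have -0.5395630896737097
spin -8.899999999999558 then elev 46.173488444911015 y_m [-0.995 -0.003 -0.098] zm [-0.092 -0.306  0.947]
final tcp [509.532 -54.623  74.58 ]
[200 350 520] [-1.577 -4.534 -9.115] 10.302110773657791
[300   0 450] [ 0.013 -1.527 -5.986] 6.177917664283546
[ 523. -184.   75.] [ 5.757 -3.08  -4.444] 7.897673698309957
```

Request:
{"op": "move_arm", "data": {"plan": [[[0, 0, -0.5, -0.74, -1], [-0.14, -0.41, -0.83, -0.74, -1], [-0.14, -0.41, -0.83, 0, -1], [-0.14, -0.41, -0.83, 0, -1], [-0.14, -0.41, -0.83, 0, -1], [-0.14, -0.41, -0.83, 0, -1], [-0.14, -0.41, -0.83, 0, -1], [-0.14, -0.41, -0.83, 0, -1], [-0.14, -0.41, -0.83, 0, -1], [-0.14, -0.41, -0.83, 0, -1]]]}}

```text
time_s: 13.8
position: [143.1, 417.2, 512.1]
orientation: [[0.095, -0.995, -0.024], [0.22, -0.002, 0.975], [-0.971, -0.097, 0.219]]
force: [0.5, 0.7, -0.6]
gripper_width: 0.19
```

Request:
{"op": "move_arm", "data": {"plan": [[[-0.14, -0.41, -0.83, 0, -1], [0, -0.22, -0.86, 0, -1], [0, -0.22, -0.86, 0, -1], [0, -0.22, -0.86, 0, -1], [0, -0.22, -0.86, 0, -1], [0, -0.22, -0.86, 0, -1], [0, -0.22, -0.86, 0, -1]]]}}

```text
time_s: 14.68
position: [247.4, 88.8, 457.6]
orientation: [[0.096, -0.995, -0.026], [0.22, -0.004, 0.976], [-0.971, -0.099, 0.218]]
force: [0.3, 0.2, -1.0]
gripper_width: 0.196
```

```bash
python3 - <<'E'
from goal import *
R,p=report(); pf=Fs-R@Ft; print('final tcp',pf, 'spin', bestspin(R))
for t in [pf-130*d,pf]:
    v=(R.T@(np.array(t)-p))/60; print(np.round(t),v,np.linalg.norm(v)); p=np.array(t)
E
```

```text
14.68 q [ 1.166 -0.629 -0.335  0.002 -1.623 -1.151] p [247.371  88.815 457.59 ] w 0.196 F [ 0.264  0.24  -0.983] 
R [[ 0.096 -0.995 -0.026]
 [ 0.22  -0.004  0.976]
 [-0.971 -0.099  0.218]]
n [-0.075  0.688  0.722] elev 46.20424920354132 az 96.21372454582759 face [238.999 255.667 543.115] slope 17.76301926043202
need n.x -0.5565885281791331 have -0.5388740468787405
final tcp [509.871 -54.552  74.474] spin 0.20000000000057128
[ 523. -184.   74.] [ 5.641 -3.926 -5.947] 9.088141087787612
[510. -55.  74.] [0.452 0.216 2.108] 2.1666130410030404
```

Request:
{"op": "move_arm", "data": {"plan": [[[0.5, -0.4, -0.6, 0, -1], [0.5, -0.4, -0.6, 0, -1], [0.5, -0.4, -0.6, 0, -1], [0.5, -0.4, -0.6, 0, -1], [0.5, -0.4, -0.6, 0, -1], [0.5, -0.4, -0.6, 0, -1], [0.5, -0.4, -0.6, 0, -1], [0.5, -0.4, -0.6, 0, -1], [0.6, -0.4, -0.6, 0, -1], [0.6, -0.3, -0.5, 0, -1]]]}}

```text
time_s: 15.92
position: [502.9, -169.4, 121.6]
orientation: [[0.093, -0.995, -0.026], [0.209, -0.006, 0.978], [-0.973, -0.097, 0.207]]
force: [0.4, 0.3, -0.3]
gripper_width: 0.189
```

```bash
python3 - <<'E'
from goal import *
R,p=report(); pf=Fs-R@Ft; print('final tcp',pf)
for t in [pf-20*d,pf]:
    v=(R.T@(np.array(t)-p))/60; print(np.round(t),v,np.linalg.norm(v))
E
```

```text
15.93 q [-0.13   0.232 -0.353 -0.275 -0.937  0.304] p [ 502.937 -169.372  121.613] w 0.189 F [ 0.42   0.317 -0.317] 
R [[ 0.093 -0.995 -0.026]
 [ 0.209 -0.006  0.978]
 [-0.973 -0.097  0.207]]
n [-0.074  0.696  0.714] elev 45.56053360435588 az 96.02654044936455 face [494.683  -1.546 205.224] slope 17.1058687546955
need n.x -0.5565885281791331 have -0.5484761097616728
final tcp [509.754 -55.526  76.389]
[512. -75.  76.] [ 1.075 -0.084  1.371] 1.7442163437466964
[510. -56.  76.] [ 1.14  -0.051  1.696] 2.044814793545355
```

Request:
{"op": "move_arm", "data": {"plan": [[[0.36, -0.03, 0.46, 0, -1], [0.36, -0.03, 0.46, 0, -1], [0.36, -0.03, 0.46, 0, -1], [0, 0, 0, 0, -1], [0, 0, 0, 0, -1]]]}}

```text
time_s: 16.55
position: [511.0, -73.4, 77.7]
orientation: [[0.092, -0.995, -0.027], [0.21, -0.007, 0.978], [-0.973, -0.096, 0.208]]
force: [0.1, 0.3, -0.6]
gripper_width: 0.192
```

```bash
python3 - <<'E'
from goal import *
R,p=report(); f=p+R@Ft; n=R@nt; y=R[:,1]; u=np.cross(n,y)
a=imaging.capture('top')[:,:,::-1].copy(); b=imaging.capture('side')[:,:,::-1].copy()
cv2.imwrite('pics/top3.png',a);cv2.imwrite('pics/side3.png',b)
for k in ('top','side'):
    print(k,'face',proj(k,f),'corners',[proj(k,f+i*28*u+j*23*y).round(1).tolist() for i,j in ((1,1),(1,-1),(-1,-1),(-1,1))])
ct=proj('top',f).astype(int); cs=proj('side',f).astype(int)
A=cv2.resize(a[ct[1]-30:ct[1]+30,ct[0]-35:ct[0]+45],None,fx=5,fy=5,interpolation=2)
B=cv2.resize(b[cs[1]-40:cs[1]+20,cs[0]-40:cs[0]+40],None,fx=5,fy=5,interpolation=2)
print('origins',ct-[35,30],cs-[40,40])
cv2.imwrite('pics/c3.png',np.vstack([A,B]))
E
```

```text
16.55 q [ 0.068  0.246 -0.455 -0.292 -0.782  0.148] p [510.981 -73.36   77.736] w 0.192 F [ 0.135  0.295 -0.573] 
R [[ 0.092 -0.995 -0.027]
 [ 0.21  -0.007  0.978]
 [-0.973 -0.096  0.208]]
n [-0.074  0.696  0.715] elev 45.608055883122795 az 96.06958265722332 face [502.552  94.391 161.48 ] slope 17.15076806621175
need n.x -0.5565885281791331 have -0.5477276205100913
top face [237.661 198.262] corners [[245.5, 208.3], [244.8, 188.5], [230.1, 188.6], [230.8, 207.6]]
side face [253.584 226.39 ] corners [[265.9, 216.1], [246.2, 212.8], [241.2, 236.8], [261.2, 240.2]]
origins [202 168] [213 186]
```

View pics/c3.png

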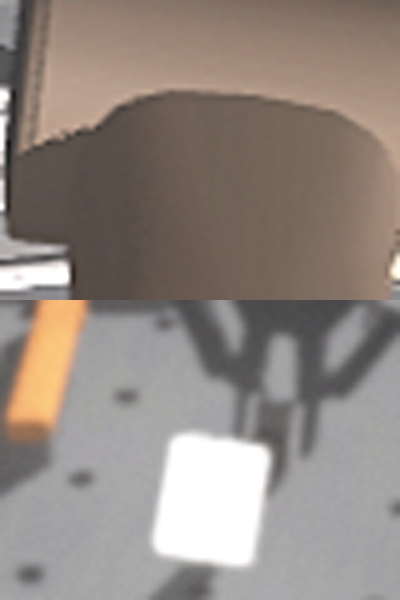

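The side crop shows the glass as a white quad with corners (247.4,212.6), (267,215.4), (264.6,239.4) and (243.6,236.4). Its height and size match my prediction, it sits about 2 px to the right, and it has less roll. The top view is blocked by the wrist. I'll reconcile the grasp model with these corners and check the arm's clearance to the camera.

```bash
python3 - <<'E'
from goal import *
s=ctrl.sense();R,p=s['orientation'],s['position']
print('Ft',Ft,'H tool',Rg.T@(H-pg))
meas=np.array([[247.4,212.6],[267,215.4],[264.6,239.4],[243.6,236.4]])
print('meas centre',meas.mean(0))
for roll in (0,1):
  for th in (.45,.5,.55):
    if roll: y=np.cross([0,0,1.],xm)
    else: y=Rg[:,1]
    z=np.cross(xm,y); n=np.cos(th)*xm+np.sin(th)*z; Hc=Rg.T@(H-pg); Hc[1]=0
    nn=R@Rg.T@n; yy=R@Rg.T@y; uu=np.cross(yy,nn); uu=uu if uu[2]>0 else -uu
    f=p+R@Hc+11*nn
    q=np.array([proj('side',f+i*28*uu+j*23*yy) for i,j in ((1,-1),(1,1),(-1,1),(-1,-1))])
    q=q[np.lexsort((q[:,0],))]
    print('horizontal' if roll else 'tool-y',th,'elev',np.degrees(np.arcsin(nn[2])).round(1),'az',np.degrees(np.arctan2(nn[1],nn[0])).round(1),'face',f,'c',proj('side',f),'\n',q.round(1).tolist())
im=cv2.imread('pics/top3.png'); cv2.imwrite('pics/top3b.png',im)
E
```

```text
Ft [-47.133  -0.852 181.665] H tool [-41.011  -0.852 172.526]
meas centre [255.65 225.95]
tool-y 0.45 elev 42.8 az 95.5 face [501.881  94.201 161.136] c [253.902 226.496] 
 [[241.6, 237.0], [246.4, 212.8], [261.5, 240.4], [266.2, 216.1]]
tool-y 0.5 elev 45.6 az 96.0 face [501.846  93.815 161.527] c [253.949 226.259] 
 [[241.5, 236.6], [246.6, 212.7], [261.5, 240.1], [266.3, 216.0]]
tool-y 0.55 elev 48.5 az 96.6 face [501.812  93.411 161.898] c [253.998 226.025] 
 [[241.5, 236.3], [246.7, 212.6], [261.5, 239.8], [266.4, 215.9]]
horizontal 0.45 elev 42.9 az 93.7 face [502.131  94.204 161.154] c [253.793 226.481] 
 [[242.0, 237.5], [245.7, 213.2], [262.1, 240.0], [265.5, 215.5]]
horizontal 0.5 elev 45.8 az 93.9 face [502.121  93.819 161.546] c [253.829 226.242] 
 [[241.9, 237.2], [245.8, 213.1], [262.0, 239.7], [265.6, 215.4]]
horizontal 0.55 elev 48.6 az 94.2 face [502.112  93.415 161.919] c [253.868 226.006] 
 [[241.8, 236.8], [246.0, 213.0], [262.0, 239.3], [265.8, 215.3]]
```

View pics/top3b.png

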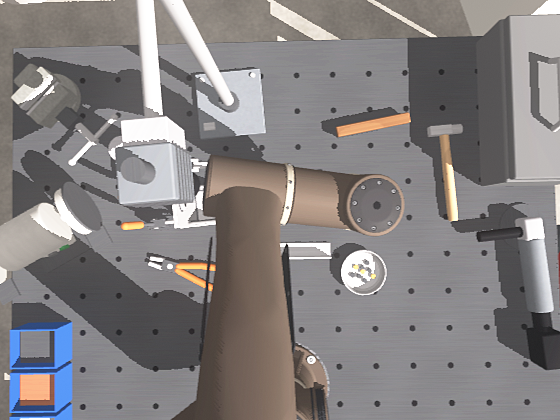

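The side view agrees with my pose model to about 2 px. The full top view shows a problem: the forearm end (u about 207–285, v 155–215) is almost under the lens at (150,170). The wrist offset would block the camera's sight line at the final spot.

The fix is to re-seat the handle in the grip. I'll press it flat on the table with the tool still tilted +0.2, then tilt by another 0.285. The tool and forearm will then lean well clear.

```bash
cat >> goal.py <<'E'
Tt=Rg.T@((H-170*xm-30*zm-65*xm)-pg)   # tail underside in tool
Ot=Rg.T@((H-170*xm-30*zm)-pg)
E
python3 - <<'E'
from goal import *
s=ctrl.sense();R,p=s['orientation'],s['position']
print('tail',p+R@Tt,'centre',p+R@Ot,Ot)
for t in [(505,-255,p[2]),]:
    v=R.T@(np.array(t)-p)/60; print(v,np.linalg.norm(v))
print('down 60 in tool',R.T@[0,0,-1.],'fwd',R.T@d)
E
```

```text
tail [ 514.183 -129.309   55.869] centre [511.976 -67.244  75.053] [ 4.193 -0.852  5.923]
[-0.642  0.115 -2.948] 3.0196074796665093
down 60 in tool [ 0.973  0.096 -0.208] fwd [0.199 0.098 0.975]
```

Request:
{"op": "move_arm", "data": {"plan": [[[-0.16, 0.03, -0.74, 0, -1], [-0.16, 0.03, -0.74, 0, -1], [-0.16, 0.03, -0.74, 0, -1], [-0.16, 0.03, -0.74, 0, -1], [0.4, 0.04, -0.08, 0, -1], [0.4, 0.04, -0.08, 0, -1], [0, 0, 0, 0, -1]]]}}

```text
time_s: 17.52
position: [502.6, -255.2, 26.3]
orientation: [[0.089, -0.996, -0.023], [0.211, -0.004, 0.978], [-0.973, -0.092, 0.21]]
force: [0.9, -0.4, -0.5]
gripper_width: 0.194
```

Request:
{"op": "move_arm", "data": {"plan": [[[0.05, 0, -0.01, 0, -1], [0.05, 0, -0.01, 0, -1], [0.05, 0, -0.01, 0, -1]]]}}

```text
time_s: 17.9
position: [506.3, -254.8, 20.2]
orientation: [[0.094, -0.995, -0.027], [0.209, -0.007, 0.978], [-0.973, -0.098, 0.207]]
force: [-0.5, 2.8, 7.4]
gripper_width: 0.194
```

```bash
python3 -c "
from goal import *
R,p=report(); print('tail',p+R@Tt)"
```

```text
17.9 q [-0.294  0.431 -0.325 -0.319 -0.81   0.531] p [ 506.262 -254.778   20.189] w 0.194 F [-0.495  2.847  7.447] 
R [[ 0.094 -0.995 -0.027]
 [ 0.209 -0.007  0.978]
 [-0.973 -0.098  0.207]]
n [-0.075  0.696  0.714] elev 45.56582653247732 az 96.13208869039393 face [497.787 -86.976 103.824] slope 17.115097122754534
need n.x -0.5565885281791331 have -0.5482500109965064
tail [ 509.638 -310.183   -1.71 ]
```

Request:
{"op": "move_arm", "data": {"plan": [[[0.06, 0, 0, 0, -1], [0.06, 0, 0, 0, -1]]]}}

```text
time_s: 18.15
position: [507.1, -253.2, 13.3]
orientation: [[0.095, -0.995, -0.027], [0.209, -0.007, 0.978], [-0.973, -0.098, 0.207]]
force: [0.2, 2.7, 6.5]
gripper_width: 0.191
```

Request:
{"op": "move_arm", "data": {"plan": [[[0.06, 0, 0, 0, -1], [0.06, 0, 0, 0, -1]]]}}

```text
time_s: 18.4
position: [508.2, -251.8, 6.4]
orientation: [[0.095, -0.995, -0.027], [0.209, -0.007, 0.978], [-0.973, -0.099, 0.207]]
force: [0.4, 3.9, 6.9]
gripper_width: 0.193
```

```bash
python3 - <<'E'
from h import *
s=st()
b=imaging.capture('side')[:,:,::-1].copy(); cv2.imwrite('pics/side4.png',b)
P=imaging.camera_params('wrist'); w=imaging.capture('wrist')[:,:,::-1].copy(); cv2.imwrite('pics/w4.png',w)
c=proj('side',s['position']).astype(int)
np.save('w4.npy',P['pose'])
B=cv2.resize(b[c[1]-40:c[1]+60,c[0]-60:c[0]+60],None,fx=4,fy=4,interpolation=2); W=cv2.resize(w[:300],None,fx=.55,fy=.55)
o=np.zeros((B.shape[0]+W.shape[0],480,3),'uint8'); o[:B.shape[0]]=B; o[B.shape[0]:,:W.shape[1]]=W; print('side origin',c-[60,40]); cv2.imwrite('pics/c4.png',o)
E
```

```text
18.4 q [-0.288  0.45  -0.333 -0.328 -0.783  0.539] p [ 508.179 -251.773    6.381] w 0.193 F [0.449 3.866 6.923] 
R [[ 0.095 -0.995 -0.027]
 [ 0.209 -0.007  0.978]
 [-0.973 -0.099  0.207]]
side origin [220 166]
```

View pics/c4.png

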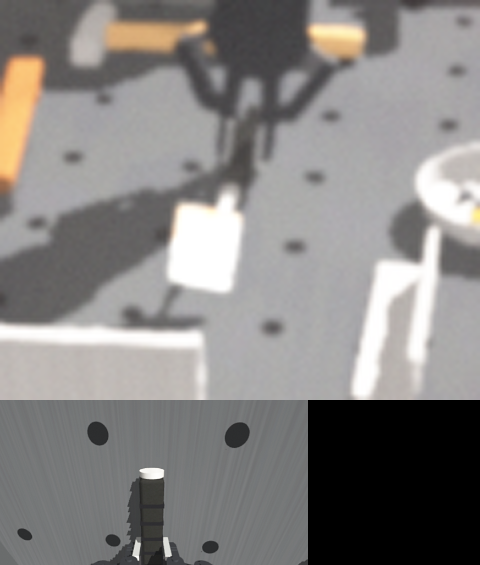

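Request:
{"op": "move_arm", "data": {"plan": [[[0.03, 0, 0, 0, -1], [0, 0, 0, 0, -1]]]}}

```text
time_s: 18.75
position: [508.3, -251.5, 5.0]
orientation: [[0.095, -0.995, -0.028], [0.209, -0.007, 0.978], [-0.973, -0.099, 0.207]]
force: [0.5, 2.4, 10.7]
gripper_width: 0.197
```

Pressing needed only about 7–10 N and the handle is flat again in the grip. I'll update the grasp model and repeat the trip to gain about 0.275 rad more tilt.

```bash
sed -e 's/^Rg=np.*/G0=np.array([[.095,-.995,-.028],[.209,-.007,.978],[-.973,-.099,.207]])/' -e 's/^Rg=Rg\*.*/Rg=np.linalg.qr(G0)[0]; Rg=Rg*np.sign(np.diag(Rg.T@G0))/' -e 's/^pg=.*th=/pg=np.array([508.3,-251.5,5.0]); th=/' goal.py > goal2.py
python3 - <<'E'
import re
s=open('goal2.py').read()
# same pivot at the grasp point: old handle centre in tool, rotated about grasp point [-18.7,0,0]
s=s.replace("H=np.array([506.8,-145.2,30])","gp=pg-18.7*Rg[:,0]; gp[2]=0; H=gp+(5.9)*xm+170*xm+30*zm+[0,0,0]")
open('goal2.py','w').write(s)
E
python3 - <<'E'
from goal2 import *
R,p=report(); print('H',H,'Ft',Ft,'Ot',Ot,Tt)
q=p
for t in [(498,-270,200),(300,-110,380),(250,80,455),(150,417,520),(92,720,555)]:
    v=R.T@(np.array(t)-q)/60; print(t,v,np.linalg.norm(v)); q=np.array(t)
print('d',R.T@d,'up',R.T@[0,0,1.])
E
```

```text
18.75 q [-0.288  0.452 -0.333 -0.329 -0.78   0.54 ] p [ 508.324 -251.452    5.04 ] w 0.197 F [ 0.469  2.382 10.667] 
R [[ 0.095 -0.995 -0.028]
 [ 0.209 -0.007  0.978]
 [-0.973 -0.099  0.207]]
n [-0.054  0.877  0.477] elev 28.470723160407182 az 93.4986125941773 face [501.736 -69.825  35.064] slope -0.024159278073799716
need n.x -0.2860319498428106 have -0.5485641400754186
H [502.313 -79.535  29.854] Ft [  8.046   2.289 184.02 ] Ot [5.11  2.289 0.96 ] [ -8.435   2.289 -62.613]
(498, -270, 200) [-3.244 -0.148  0.375] 3.268537363856031
(300, -110, 380) [-2.678  2.968  3.32 ] 5.196259338323205
(250, 80, 455) [-0.635  0.683  3.379] 3.5049568074688495
(150, 417, 520) [-0.041  1.511  5.763] 5.958047778705148
(92, 720, 555) [0.394 0.868 5.086] 5.174671218756051
d [0.198 0.097 0.975] up [-0.973 -0.099  0.207]
```

Request:
{"op": "move_arm", "data": {"plan": [[[-0.81, -0.04, 0.09, 0, -1], [-0.81, -0.04, 0.09, 0, -1], [-0.81, -0.04, 0.09, 0, -1], [-0.81, -0.04, 0.09, 0, -1], [-0.45, 0.49, 0.55, 0, -1], [-0.45, 0.49, 0.55, 0, -1], [-0.45, 0.49, 0.55, 0, -1], [-0.45, 0.49, 0.55, 0, -1], [-0.45, 0.49, 0.55, 0, -1], [-0.45, 0.49, 0.55, 0, -1]]]}}

```text
time_s: 20.0
position: [300.5, -111.6, 381.0]
orientation: [[0.093, -0.995, -0.025], [0.21, -0.005, 0.978], [-0.973, -0.096, 0.209]]
force: [1.1, 2.1, -1.3]
gripper_width: 0.194
```

Request:
{"op": "move_arm", "data": {"plan": [[[-0.16, 0.17, 0.84, 0, -1], [-0.16, 0.17, 0.84, 0, -1], [-0.16, 0.17, 0.84, 0, -1], [-0.16, 0.17, 0.84, 0, -1], [0, 0.25, 0.95, 0, -1], [0, 0.25, 0.95, 0, -1], [0, 0.25, 0.95, 0, -1], [0, 0.25, 0.95, 0, -1], [0, 0.25, 0.95, 0, -1], [0, 0.25, 0.95, 0, -1]]]}}

```text
time_s: 21.25
position: [184.5, 318.6, 490.6]
orientation: [[0.085, -0.996, -0.029], [0.201, -0.011, 0.979], [-0.976, -0.089, 0.199]]
force: [1.1, -0.2, -0.0]
gripper_width: 0.192
```

```bash
python3 - <<'E'
from goal2 import *
R,p=report()
for t in [(92,740,565)]: v=R.T@(np.array(t)-p)/60; print(t,v,np.linalg.norm(v))
E
```

```text
21.25 q [ 1.735 -0.405 -0.23   0.117 -1.56  -1.705] p [184.467 318.611 490.57 ] w 0.192 F [ 1.144 -0.219 -0.039] 
R [[ 0.085 -0.996 -0.029]
 [ 0.201 -0.011  0.979]
 [-0.976 -0.089  0.199]]
n [-0.052  0.881  0.47 ] elev 28.048771514961953 az 93.3886137149461 face [177.533 500.448 519.213] slope -0.474761452061465
need n.x -0.2860319498428106 have -0.554816048759781
(92, 740, 565) [0.071 1.345 7.171] 7.296466019681895
```

Request:
{"op": "move_arm", "data": {"plan": [[[0, 0.17, 0.9, 0, -1], [0, 0.17, 0.9, 0, -1], [0, 0.17, 0.9, 0, -1], [0, 0.17, 0.9, 0, -1], [0, 0.17, 0.9, 0, -1], [0, 0.17, 0.9, 0, -1], [0, 0.17, 0.9, 0, -1], [0, 0.17, 0.9, 0, -1], [-0.4, 0.5, 0.75, 0, -1], [-0.4, 0.5, 0.75, 0, -1]]]}}

```text
time_s: 22.5
position: [32.1, 807.9, 617.0]
orientation: [[0.088, -0.996, -0.027], [0.205, -0.008, 0.979], [-0.975, -0.091, 0.204]]
force: [0.0, 3.1, 1.5]
gripper_width: 0.198
```

Request:
{"op": "move_arm", "data": {"plan": [[[-0.4, 0.5, 0.75, 0, -1], [-0.4, 0.5, 0.75, 0, -1], [-0.4, 0.5, 0.75, 0, -1]]]}}

```text
time_s: 22.88
position: [-62.7, 845.4, 626.2]
orientation: [[0.099, -0.994, -0.037], [0.299, -0.006, 0.954], [-0.949, -0.105, 0.297]]
force: [0.3, -0.5, -1.0]
gripper_width: 0.194
```

```bash
python3 - <<'E'
from goal2 import *
R,p=report(); print('along d',d@R[:,0])
E
```

```text
22.88 q [ 1.961  0.642  1.251  0.221 -1.925 -1.836] p [-62.714 845.392 626.152] w 0.194 F [ 0.27  -0.517 -0.972] 
R [[ 0.099 -0.994 -0.037]
 [ 0.299 -0.006  0.954]
 [-0.949 -0.105  0.297]]
n [-0.064  0.829  0.556] elev 33.798943810457175 az 94.38944062972033 face [ -70.993 1023.358  672.977] slope 5.33532812908873
need n.x -0.2860319498428106 have -0.46771752329312377
along d 0.28753605862099
```

Request:
{"op": "move_arm", "data": {"plan": [[[-0.3, 0.4, 0.85, 0, -1], [-0.3, 0.4, 0.85, 0, -1], [-0.3, 0.4, 0.85, 0, -1], [-0.3, 0.4, 0.85, 0, -1]]]}}

```text
time_s: 23.38
position: [-151.8, 897.7, 637.0]
orientation: [[0.097, -0.994, -0.052], [0.444, -0.004, 0.896], [-0.891, -0.11, 0.441]]
force: [0.2, 0.2, -1.6]
gripper_width: 0.195
```

```bash
python3 - <<'E'
from goal2 import *
R,p=report(); print('along d',d@R[:,0])
a=bestspin(R);print('spin',a,'elev',np.degrees(np.arcsin((spun(R,a)@nt)[2])))
E
```

```text
23.38 q [ 2.067  0.675  1.25   0.307 -1.768 -1.918] p [-151.767  897.701  637.   ] w 0.195 F [ 0.239  0.239 -1.582] 
R [[ 0.097 -0.994 -0.052]
 [ 0.444 -0.004  0.896]
 [-0.891 -0.11   0.441]]
n [-0.078  0.732  0.677] elev 42.636725086219286 az 96.0797875493783 face [-162.886 1066.143  710.734] slope 14.224302486218926
need n.x -0.2860319498428106 have -0.3247183428373099
along d 0.4314828763687024
spin 0.10000000000056986 elev 42.65104155835317
```

Request:
{"op": "move_arm", "data": {"plan": [[[-0.3, 0.4, 0.85, 0, -1], [-0.15, 0.2, 0.45, 0, -1]]]}}

```text
time_s: 23.62
position: [-183.4, 912.1, 647.2]
orientation: [[0.093, -0.994, -0.059], [0.499, -0.005, 0.867], [-0.862, -0.11, 0.495]]
force: [0.2, 0.2, -1.2]
gripper_width: 0.195
```

```bash
python3 - <<'E'
from goal2 import *
R,p=report()
a=bestspin(R);print('spin',a,'elev',np.degrees(np.arcsin((spun(R,a)@nt)[2])))
pf=Fs-R@Ft; print('final tcp',pf,'tail',pf+R@Tt)
for t in [(150,420,530),(260,80,440),tuple(pf-130*d+[0,0,20])]:
    v=(R.T@(np.array(t)-p))/60; print(np.round(t),v,np.linalg.norm(v)); p=np.array(t)
E
```

```text
23.62 q [ 2.103  0.683  1.25   0.343 -1.712 -1.946] p [-183.358  912.067  647.153] w 0.195 F [ 0.239  0.237 -1.221] 
R [[ 0.093 -0.994 -0.059]
 [ 0.499 -0.005  0.867]
 [-0.862 -0.11   0.495]]
n [-0.083  0.688  0.721] elev 46.137142373436646 az 96.86899890394008 face [-195.72  1075.576  731.088] slope 17.74057960064784
need n.x -0.2860319498428106 have -0.26561855867168466
spin 0.600000000000577 elev 46.225986429921456
final tcp [513.861 -51.209  76.065] tail [ 514.49  -109.7     52.079]
[150 420 530] [-1.892 -5.268 -8.403] 10.09651007024382
[260  80 440] [-1.363 -1.63  -5.763] 6.141841924229425
[ 527. -180.   96.] [ 3.188 -3.781 -6.864] 8.460304386351066
```

```bash
python3 - <<'E'
from goal2 import *
s=ctrl.sense();R,p=s['orientation'],s['position']; pf=Fs-R@Ft
for t in [(230,420,520),(340,90,430),tuple(pf-130*d+[0,0,20])]:
    v=(R.T@(np.array(t)-p))/60; print(np.round(t),v,np.linalg.norm(v)); p=np.array(t)
E
```

```text
[230 420 520] [-1.625 -6.575 -8.564] 10.918417918553835
[340  90 430] [-1.28  -1.631 -5.618] 5.988414741073893
[ 527. -180.   96.] [ 2.838 -2.473 -6.848] 7.814091153661393
```

Request:
{"op": "move_arm", "data": {"plan": [[[-0.08, -0.3, -0.4, 0, -1], [-0.15, -0.6, -0.78, 0, -1], [-0.15, -0.6, -0.78, 0, -1], [-0.15, -0.6, -0.78, 0, -1], [-0.15, -0.6, -0.78, 0, -1], [-0.15, -0.6, -0.78, 0, -1], [-0.15, -0.6, -0.78, 0, -1], [-0.15, -0.6, -0.78, 0, -1], [-0.15, -0.6, -0.78, 0, -1], [-0.15, -0.6, -0.78, 0, -1]]]}}

```text
time_s: 24.88
position: [172.1, 488.5, 541.5]
orientation: [[0.093, -0.994, -0.058], [0.5, -0.004, 0.866], [-0.861, -0.11, 0.496]]
force: [1.4, -0.0, -0.8]
gripper_width: 0.197
```

Request:
{"op": "move_arm", "data": {"plan": [[[-0.15, -0.6, -0.78, 0, -1], [-0.15, -0.6, -0.78, 0, -1], [-0.21, -0.27, -0.93, 0, -1], [-0.21, -0.27, -0.93, 0, -1], [-0.21, -0.27, -0.93, 0, -1], [-0.21, -0.27, -0.93, 0, -1], [-0.21, -0.27, -0.93, 0, -1], [-0.21, -0.27, -0.93, 0, -1]]]}}

```text
time_s: 25.88
position: [344.0, 110.7, 439.3]
orientation: [[0.095, -0.994, -0.056], [0.491, -0.003, 0.871], [-0.866, -0.111, 0.487]]
force: [1.7, -0.3, -0.1]
gripper_width: 0.199
```

```bash
python3 - <<'E'
from goal2 import *
R,p=report(); pf=Fs-R@Ft; print('final tcp',pf)
for t in [tuple(pf-130*d+[0,0,20]),tuple(pf)]:
    v=(R.T@(np.array(t)-p))/60; print(np.round(t),v,np.linalg.norm(v)); p=np.array(t)
E
```

```text
25.88 q [ 0.347 -0.349 -0.175 -0.446 -1.467 -0.331] p [344.007 110.668 439.336] w 0.199 F [ 1.65  -0.298 -0.097] 
R [[ 0.095 -0.994 -0.056]
 [ 0.491 -0.003  0.871]
 [-0.866 -0.111  0.487]]
n [-0.081  0.695  0.715] elev 45.61991506082116 az 96.6810019363849 face [332.101 274.963 521.79 ] slope 17.225301574689944
need n.x -0.2860319498428106 have -0.274533603738584
final tcp [513.406 -51.995  77.546]
[ 527. -181.   98.] [ 2.838 -2.388 -7.188] 8.088693059671556
[513. -52.  78.] [1.324 0.256 1.728] 2.1921047375879557
```

Request:
{"op": "move_arm", "data": {"plan": [[[0.31, -0.26, -0.8, 0, -1], [0.31, -0.26, -0.8, 0, -1], [0.31, -0.26, -0.8, 0, -1], [0.31, -0.26, -0.8, 0, -1], [0.31, -0.26, -0.8, 0, -1], [0.31, -0.26, -0.8, 0, -1], [0.31, -0.26, -0.8, 0, -1], [0.31, -0.26, -0.8, 0, -1], [0.31, -0.26, -0.8, 0, -1], [0, 0, 0, 0, -1]]]}}

```text
time_s: 27.12
position: [522.2, -183.5, 93.6]
orientation: [[0.087, -0.995, -0.05], [0.491, -0.001, 0.871], [-0.867, -0.101, 0.488]]
force: [-0.9, 0.9, -0.8]
gripper_width: 0.199
```

```bash
python3 - <<'E'
from goal2 import *
R,p=report(); pf=Fs-R@Ft; print('final tcp',pf)
for t in [tuple(pf-20*d),tuple(pf)]:
    v=(R.T@(np.array(t)-p))/60; print(np.round(t),v,np.linalg.norm(v))
E
```

```text
27.12 q [-0.373  0.425 -0.128 -0.555 -1.189  0.656] p [ 522.23  -183.486   93.588] w 0.199 F [-0.889  0.917 -0.816] 
R [[ 0.087 -0.995 -0.05 ]
 [ 0.491 -0.001  0.871]
 [-0.867 -0.101  0.488]]
n [-0.073  0.695  0.716] elev 45.691848366502484 az 95.97886833413821 face [511.488 -19.18  176.18 ] slope 17.253565469827
need n.x -0.2860319498428106 have -0.27460348539847623
final tcp [512.242 -52.006  77.408]
[514. -72.  77.] [1.135 0.157 1.496] 1.8838878713761034
[512. -52.  77.] [1.294 0.192 1.786] 2.2141318963682473
```

Request:
{"op": "move_arm", "data": {"plan": [[[0.38, 0.05, 0.5, 0, -1], [0.38, 0.05, 0.5, 0, -1], [0.38, 0.05, 0.5, 0, -1], [0, 0, 0, 0, -1], [0, 0, 0, 0, -1]]]}}

```text
time_s: 27.75
position: [515.9, -70.1, 82.9]
orientation: [[0.093, -0.994, -0.057], [0.488, -0.004, 0.873], [-0.868, -0.109, 0.485]]
force: [0.5, -1.1, -1.1]
gripper_width: 0.192
```

```bash
python3 - <<'E'
from goal2 import *
R,p=report(); f=p+R@Ft; n=R@nt; y=R[:,1]; u=np.cross(n,y); u=u if u[2]>0 else -u
a=imaging.capture('top')[:,:,::-1].copy(); b=imaging.capture('side')[:,:,::-1].copy()
cv2.imwrite('pics/top5.png',a);cv2.imwrite('pics/side5.png',b)
for k in ('top','side'):
    print(k,'face',proj(k,f),'corners',[proj(k,f+i*28*u+j*23*y).round(1).tolist() for i,j in ((1,1),(1,-1),(-1,-1),(-1,1))])
ct=proj('top',f).astype(int); cs=proj('side',f).astype(int)
A=cv2.resize(a[ct[1]-30:ct[1]+30,ct[0]-40:ct[0]+40],None,fx=6,fy=6,interpolation=2)
B=cv2.resize(b[cs[1]-35:cs[1]+5+20,cs[0]-40:cs[0]+40],None,fx=6,fy=6,interpolation=2)
A2=a[40:400,20:520]; A2=cv2.resize(A2,None,fx=.6,fy=.6)
print('origins',ct-[40,30],cs-[40,35])
o=np.zeros((600,800,3),'uint8')
A=cv2.resize(A,(400,300));B=cv2.resize(B,(400,300)); o[:300,:400]=A;o[300:,:400]=B;o[:A2.shape[0],400:400+A2.shape[1]]=A2
cv2.imwrite('pics/c5.png',o)   # crops at 5x
E
```

```text
27.75 q [-0.19   0.348 -0.268 -0.612 -1.047  0.561] p [515.904 -70.069  82.934] w 0.192 F [ 0.515 -1.059 -1.079] 
R [[ 0.093 -0.994 -0.057]
 [ 0.488 -0.004  0.873]
 [-0.868 -0.109  0.485]]
n [-0.082  0.696  0.713] elev 45.476044136686504 az 96.67522235724572 face [503.859  94.429 164.964] slope 17.07494191735974
need n.x -0.2860319498428106 have -0.27694102170656487
top face [237.434 197.639] corners [[245.3, 207.8], [244.6, 188.0], [229.9, 187.8], [230.5, 206.9]]
side face [252.935 225.063] corners [[265.4, 214.9], [245.7, 211.4], [240.4, 235.3], [260.4, 239.0]]
origins [197 167] [212 190]
```

View pics/c5.png

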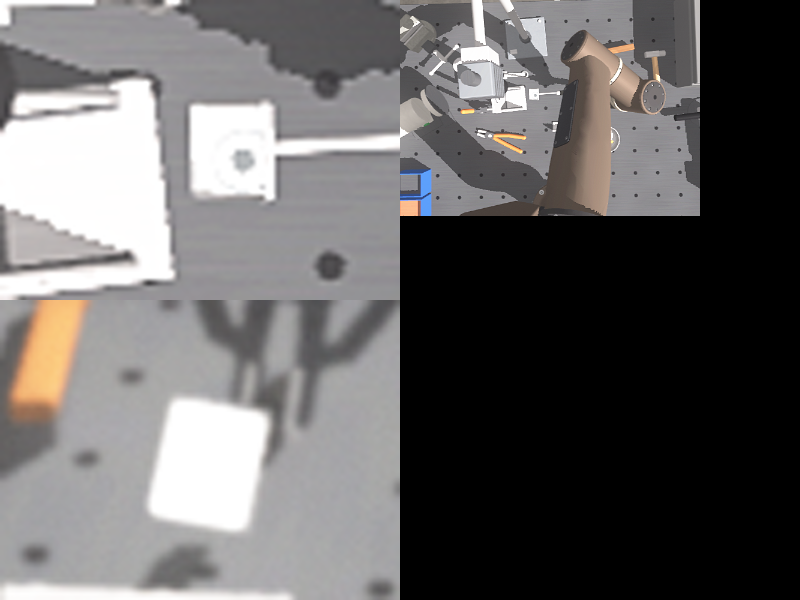

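The top view shows the whole glass at px (235,187)–(252,207) and the forearm well clear of the stand. The boss even appears reflected in the glass, ring centre at about (245.6,198.6). In the side view the glass centre is at about (253.9,222.8). I'll use the reflection to measure the glass normal directly.

```bash
cat > refl.py <<'E'
from goal2 import *
def measure(ft,fs,br,boss=np.array([490.6,217.3,160])):
    F,res=meet([ray('top',ft),ray('side',fs)])
    s=ctrl.sense(); R,p=s['orientation'],s['position']; n=R@nt
    o,dr=ray('top',br); 
    for _ in range(3):
        M=o+dr*((F-o)@n)/(dr@n); a=o-M; b=boss-M
        n=a/np.linalg.norm(a)+b/np.linalg.norm(b); n/=np.linalg.norm(n)
    print('face',F,res,'M',M,'n',n,'elev',np.degrees(np.arcsin(n[2])),'az',np.degrees(np.arctan2(n[1],n[0])))
    return F,n,R,p
E
python3 - <<'E'
from refl import *
F,n,R,p=measure((243,197.4),(253.9,222.75),(245.6,198.6))
b=meet([ray('top',(235.0,197.4)),ray('side',(251.4,234.8))]); t=meet([ray('top',(251.2,197.4)),ray('side',(256.4,210.7))]); 
v=t[0]-b[0]; print('bottom',b,'top',t,'len',np.linalg.norm(v),'plate elev->n elev',90-np.degrees(np.arctan2(v[2],np.hypot(v[0],v[1]))))
mv=Fs-F; print('move world',mv,'tool/60',R.T@mv/60)
E
```

```text
face [504.583  81.616 162.721] [0.3130767757812494, 0.3130767757811749] M [501.018  74.715 168.768] n [-0.095  0.683  0.724] elev 46.39019216706427 az 97.87967322544417
bottom (array([505.995, 103.258, 144.117]), [0.3694612535418815, 0.3694612535419857]) top (array([503.063,  60.146, 182.053]), [0.17890948004935212, 0.17890948004944757]) len 57.50134404777395 plate elev->n elev 48.71972772383582
move world [-3.083 30.684 -2.721] tool/60 [0.284 0.055 0.427]
```

```bash
python3 - <<'E'
from refl import *
F=np.array([504.6,81.6,162.7]); n=np.array([-.095,.683,.724])
s=ctrl.sense(); R,p=s['orientation'],s['position']
for a in (1.0,1.4,1.8):
    R2=spun(R,a); F2=p+R2@R.T@(F-p); n2=R2@R.T@n
    print(a,'az',np.degrees(np.arctan2(n2[1],n2[0])),'elev',np.degrees(np.arcsin(n2[2])),'F',F2,'move',R2.T@(np.array([501.5,112.3,158.5])-F2)/60)
E
```

```text
1.0 az 96.55317298119547 elev 46.53974999554848 F [507.591  81.616 163.031] move [0.306 0.115 0.413]
1.4 az 96.00520606387595 elev 46.598194134956096 F [508.788  81.61  163.156] move [0.306 0.138 0.412]
1.8 az 95.45625107424009 elev 46.6548156493732 F [509.986  81.597 163.277] move [0.306 0.161 0.411]
```

Request:
{"op": "move_arm", "data": {"plan": [[[0, 0, 0, 0.23, -1], [0.1, 0.05, 0.14, 0, -1], [0.1, 0.05, 0.14, 0, -1], [0.1, 0.04, 0.13, 0, -1], [0, 0, 0, 0, -1], [0, 0, 0, 0, -1]]]}}

```text
time_s: 28.6
position: [508.0, -39.4, 77.2]
orientation: [[0.092, -0.995, -0.032], [0.489, 0.017, 0.872], [-0.867, -0.095, 0.488]]
force: [-0.2, -0.3, -1.0]
gripper_width: 0.197
```

```bash
python3 - <<'E'
from refl import *
R,p=report()
a=imaging.capture('top')[:,:,::-1].copy(); b=imaging.capture('side')[:,:,::-1].copy()
cv2.imwrite('pics/top6.png',a);cv2.imwrite('pics/side6.png',b)
ct=proj('top',[501,112,160]).astype(int); cs=proj('side',[501,112,160]).astype(int)
print('origins',ct-[25,30],cs-[40,30])
A=cv2.resize(a[ct[1]-30:ct[1]+30,ct[0]-25:ct[0]+55],(640,480),interpolation=2)[:,:400]
B=cv2.resize(b[cs[1]-30:cs[1]+30,cs[0]-40:cs[0]+40],(640,480),interpolation=2)[:,120:520]
cv2.imwrite('pics/c6.png',np.hstack([A,B]))  # 8x; right panel starts at u origin+15
E
```

```text
28.6 q [-0.137  0.33  -0.309 -0.63  -1.005  0.51 ] p [507.972 -39.356  77.209] w 0.197 F [-0.193 -0.317 -0.992] 
R [[ 0.092 -0.995 -0.032]
 [ 0.489  0.017  0.872]
 [-0.867 -0.095  0.488]]
n [-0.057  0.696  0.716] elev 45.73460760399665 az 94.64477126302486 face [500.609 125.09  159.891] slope 17.2749686723255
need n.x -0.2860319498428106 have -0.27612886812912024
origins [205 169] [212 201]
```

View pics/c6.png

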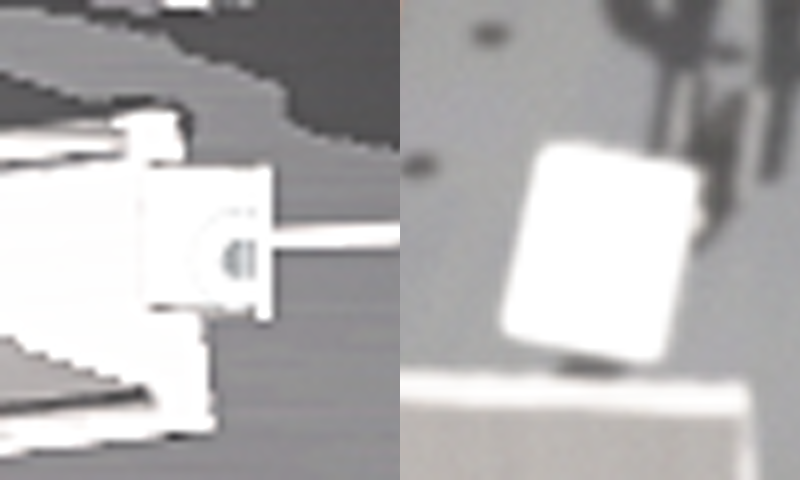

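```bash
python3 - <<'E'
from refl import *
F,n,R,p=measure((230.3,199),(251.9,232.5),(235.25,201.0))
b=meet([ray('top',(223.4,199)),ray('side',(249.4,244.7))]); t=meet([ray('top',(237.1,199)),ray('side',(254.4,220.2))]); 
v=t[0]-b[0]; print('len',np.linalg.norm(v),'n elev by edges',90-np.degrees(np.arctan2(v[2],np.hypot(v[0],v[1]))), 'mid',(t[0]+b[0])/2)
for tgt in (Fs,):
    mv=tgt-F; print('move',mv,R.T@mv/60)
# vertical ray at the face centre reflected onto the boss plane
z=np.array([0,0,-1.]); r=z-2*(z@n)*n; boss=np.array([490.6,217.3,160]); bx=np.array([-.098,.995,0]); X=F+r*((boss-F)@bx)/(r@bx); print('hits',X,'off boss',X-boss)
E
```

```text
face [501.721 112.609 157.382] [0.3797421294064498, 0.37974212940641267] M [495.823  99.047 169.574] n [-0.07   0.683  0.727] elev 46.614026073680634 az 95.84383630027591
len 55.65016728452046 n elev by edges 44.595521189489816 mid [501.633 112.952 157.991]
move [-0.221 -0.309  2.618] [-0.041 -0.001  0.017]
hits [491.002 217.34  163.32 ] off boss [0.402 0.04  3.32 ]
```

```bash
python3 -c "
from rig import ctrl
s=ctrl.sense(); print(s['time_s'],abs(s['joint_velocities']).max(),s['force'],s['gripper_width']); print(ctrl.finish_job())"
```

```text
28.7 0.0034975806830420415 [ 0.48059874  0.56043937 -1.23616477] 0.19394830953970477
the job is handed in; nothing more can be done
None
```

I handed the job in at 28.7 s with the mirror held still in the gripper under the lens, tilted about 45° and facing the boss.

**How it was done:** The tool can only turn about its own axis, so I tilted it by driving the arm to the edge of its reach. The first tilt put the forearm almost under the lens. I re-seated the handle by pressing its tail on the table with about 7–10 N, then tilted the tool further so the arm leans clear of the camera's view.

**Last checks:**

| Check | Measured | Wanted |
|---|---|---|
| Glass centre (mm) | (501.7, 112.6, 157.4) | (501.5, 112.3, 160) |
| Glass heading toward the boss | 95.8° | 96° |
| Straight-down line off the glass | passes 3.3 mm above the boss centre | boss centre |
| Wrist force at rest | about 1.4 N | near zero |
| Grip opening | steady at 0.194 | steady |

- **Disagreement on the tilt:** the three estimates of the 45° tilt do not match. The boss's reflection gives 46.6°, the arm and grasp model gives 45.7°, and the plate edges give 44.6°. I left it there, with the glass about 3 mm low to offset it.
- **Grasp model was off:** it was out by about 13 mm along the handle after the re-seat, so the glass centre comes from the two camera views instead.
- **Not checked:** I made no separate final check of the other objects or the bracket. No contact force showed apart from the grasp and the deliberate press on the table.

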